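# Shut down the outlet strip at closing time

## Robot

A 6-joint arm with a two-finger parallel gripper is mounted at the origin on a cart in front of the work surface, level with it; the furniture and walls round the work are solid. World frame = base frame: x ahead of the robot, y to its left, z up, the work surface at z = 0. Lengths are in m, angles in rad, forces in N, time in s.
With the tool pointing down it reaches from about 0.425 to 0.95 m from the base axis. Payload 3.5 kg.
Tool frame: the origin (TCP) lies between the finger pads, 19 mm behind the fingertips; this is the grasp point; z points along the fingers, y is the line along which they close (so a half turn about z gives the same grasp; the last joint's range is limited). The gripper opens to 85 mm and grips with 20 to 120 N. Pads are 22 mm wide; open, the fingers measure 114 mm over their backs; the gripper's body (76 mm by 85 mm) begins 54 mm behind the grasp point. The pads swing forward as they close: fully open they stand 13 mm farther back than shut.
Start: joints at [-1.462, 0.286, 1.577, -0, 1.279, -0.15], TCP at [0.173, -0.653, 0.25] pointing down, gripper open.
Joint ranges: [-2.77, 2.77], [-0.9, 2.22], [0.21, 2.48], [-1.53, 4.67], [0.24, 2.81], [-2.84, 2.84]. Speed limits (rad/s): [2.79, 2.79, 3.14, 3.14, 3.14, 3.14].

## Interface

Orientations are given as a unit quaternion [x, y, z, w].
In Python, from plant import ctrl gives the robot as it stands.
- The arm moves only by the tool carry_out, never from a script. Its argument "deltas" is one flat list of numbers, 6 for each row, row after row: the shift along the tool's x, y, z in m, then the turn, a rotation vector about the tool's x, y, z in rad. A call has 1 to 5 rows; each row is the pose to reach, as a shift and turn from the pose commanded when the call began, along the tool's axes at that moment; what a row does not reach only later rows make up. A row lasts 1/8 s, in which the tool goes at most 62.5 mm and 10.7 degrees, less where a joint would pass 70% of its speed; a pose out of reach is approached as far as the arm can. A call with a gripper value outside its range is refused whole. "grip" is the opening in per cent of the stroke, from 0 (shut) to 100 (fully open), set as the call begins (left out, the last holds). The fingers move at their own pace and stop on an object; "grip_force" is the grip in N (left out, the last holds). Time passes only in rows, so rows that repeat a pose let the fingers close. It gives the time, the measured TCP pose, the force, the opening and the grip force at its end, in the units of the state.
- ctrl.get_state(): the state, without advancing time (a new reading comes with each control period).
- ctrl.read_camera(name): name is "scene" or "top"; returns (picture, depth): 420x560x3 uint8, red, green, blue; 420x560 float32, m along the optical axis (not along the pixel's ray), 0 where there is no reading.
- ctrl.camera_model(name): a dict with "intrinsics" (3x3 intrinsics, pixels), "extrinsics" (4x4, takes a point from world to camera coordinates). Camera axes: x right, y down, z forward; pixel columns grow to the right and rows downward; lengths in m; the calibration is good to about 2 mm. A picture is of the moment at which its call begins. camera_model takes no time and is no camera call.
- ctrl.sign_off(): hands the job in; it is judged then, once.
Trained networks look in the newest picture that a camera, given by its name, has taken for a name from the list of things; names that differ only in an ending like _2 or _b are one class to them, and where a whole thing is asked for, a point or a joint stands for the part that bears it (a point fixed in the world has none). Each returns a list of dicts, best first, with "score" (0 to 1); they miss things now and then, are a little off and sometimes report something else, mostly with a low value. They report only what shows in the picture. A call takes as long as a camera call.
- ctrl.find_in(camera, query): "uv" ([column, row] in pixels, amid what is visible of it).
The state is a dict: "time": time; "qpos": joint angles; "dq": joint speeds; "joint_efforts": joint torques, N m; "eef_pos": TCP position; "tcp_rot": TCP orientation; "contact_force": force on the tool from outside, world axes, zero at the start; "wrist_torque": the same for the moment, N m; "opening": opening from 0.0 (shut) to 1.0 (fully open); "finger_force": force on a finger pad.
Only numpy, scipy, OpenCV 4.12 (cv2) and the standard library are available. Lean on these libraries where they do the work, as an engineer would, in place of code of your own. Each camera call takes 0.05 s, during which the arm holds its last target. There are 200 camera calls.

## Task

Shut down the desk's outlet strip: starting at the end away from the cord, run a closed fingertip low along the whole row of rocker switches, one after another, to the cord end, and on the way press every black rocker off (its half nearest the cord down); pass low over those that are off already too. Skim over the red rocker and leave it on with its charger in place, because that outlet stays live. Press gently, and do not lift or knock over anything.

Things in the scene. Friction and masses are not known exactly. Their poses are not given: they have to be found in the camera images.
- strip: Outlet strip screwed to the desk: aluminium, black ends, 84 wide, 292 long (338 over the foot tabs), top of its white outlet plates 32 above the desk. Origin on the desk under its centre; y runs along the strip away from the cord (which leaves the -y end into a flat desk grommet), x across. Five rockers in a row along y at x = -24, outlets at x = +18, pitch 52; the two rows face each other.
- row_1 (a point): Place 1 of 5 in the row of rockers (1 = farthest from the cord, 5 = nearest it): the middle of the rocker there, at the height of the plates' top (32 above the desk).
- row_2 (a point): Place 2 of 5 in the row of rockers (1 = farthest from the cord, 5 = nearest it): the middle of the rocker there, at the height of the plates' top (32 above the desk).
- row_3 (a point): Place 3 of 5 in the row of rockers (1 = farthest from the cord, 5 = nearest it): the middle of the rocker there, at the height of the plates' top (32 above the desk).
- row_4 (a point): Place 4 of 5 in the row of rockers (1 = farthest from the cord, 5 = nearest it): the middle of the rocker there, at the height of the plates' top (32 above the desk).
- row_5 (a point): Place 5 of 5 in the row of rockers (1 = farthest from the cord, 5 = nearest it): the middle of the rocker there, at the height of the plates' top (32 above the desk).
- sw_a (a joint): Tilt of one black rocker (a snap switch that jumps to the nearer end by itself once past the middle, about 3 N at its rim): +0.22 = on (half away from the cord down), -0.22 = off (half nearest the cord, marked with a ring, down).
- pivot_a (a point): Middle of black rocker sw_a, at the height of the plates' top. The rocker is 18 wide and 34 long with bevelled ends, lying lengthwise along the strip, pivoted across its middle; its surface is a shallow V. Above the plates' top its middle stands 2.5, the rim of a half (14 from the middle) up 8, level 5, down 2. Which place in the row it has varies.
- sw_b (a joint): Tilt of one black rocker (a snap switch that jumps to the nearer end by itself once past the middle, about 3 N at its rim): +0.22 = on (half away from the cord down), -0.22 = off (half nearest the cord, marked with a ring, down).
- pivot_b (a point): Middle of black rocker sw_b, at the height of the plates' top. The rocker is 18 wide and 34 long with bevelled ends, lying lengthwise along the strip, pivoted across its middle; its surface is a shallow V. Above the plates' top its middle stands 2.5, the rim of a half (14 from the middle) up 8, level 5, down 2. Which place in the row it has varies.
- sw_c (a joint): Tilt of one black rocker (a snap switch that jumps to the nearer end by itself once past the middle, about 3 N at its rim): +0.22 = on (half away from the cord down), -0.22 = off (half nearest the cord, marked with a ring, down).
- pivot_c (a point): Middle of black rocker sw_c, at the height of the plates' top. The rocker is 18 wide and 34 long with bevelled ends, lying lengthwise along the strip, pivoted across its middle; its surface is a shallow V. Above the plates' top its middle stands 2.5, the rim of a half (14 from the middle) up 8, level 5, down 2. Which place in the row it has varies.
- sw_d (a joint): Tilt of one black rocker (a snap switch that jumps to the nearer end by itself once past the middle, about 3 N at its rim): +0.22 = on (half away from the cord down), -0.22 = off (half nearest the cord, marked with a ring, down).
- pivot_d (a point): Middle of black rocker sw_d, at the height of the plates' top. The rocker is 18 wide and 34 long with bevelled ends, lying lengthwise along the strip, pivoted across its middle; its surface is a shallow V. Above the plates' top its middle stands 2.5, the rim of a half (14 from the middle) up 8, level 5, down 2. Which place in the row it has varies.
- sw_red (a joint): Tilt of the red rocker: +0.22 = on, as at the start; the same switch as the black ones.
- pivot_red (a point): Middle of the red rocker, at the height of the plates' top; same sizes as the black ones.
- charger: White USB charger, a cube 34x36x30, standing in the outlet of the red rocker, 42 across the strip from that rocker's middle; merely stands there, can be knocked off. Origin at the centre of its underside.
- phone_dock: Bystander: black card terminal with grey keys, 120x64x24; origin at the centre of its underside.
- mug_1: Bystander: green and white mug, 78x116x101; origin at the centre of its underside.
- cup_stack_a: Bystander: stack of clear cups, 92x92x161; origin at the centre of its underside.
- cup_stack_b: Bystander: stack of white paper cups, 92x92x123; origin at the centre of its underside.
- pack_a: Bystander: brown cardboard packet, 66x105x35; origin at the centre of its underside.
- clear_tub: Bystander: round tub with white lid, 115x115x70; origin at the centre of its underside.

How it is judged:
On the way, in this order (a step that is already met when the one before it is completed fails the run):
1. the fingertip passes low over place 1 of the row, counted from the end away from the cord (TCP within 24 mm sideways and less than 110 mm above the plates) (horizontal distance between the grasp point and row_1 below 0.024 m and z of the grasp point in the frame of row_1 below 0.11 m), for 0.1 s.
2. the fingertip passes low over place 2 of the row, counted from the end away from the cord (TCP within 24 mm sideways and less than 110 mm above the plates) (horizontal distance between the grasp point and row_2 below 0.024 m and z of the grasp point in the frame of row_2 below 0.11 m), for 0.1 s.
3. the fingertip passes low over place 3 of the row, counted from the end away from the cord (TCP within 24 mm sideways and less than 110 mm above the plates) (horizontal distance between the grasp point and row_3 below 0.024 m and z of the grasp point in the frame of row_3 below 0.11 m), for 0.1 s.
4. the fingertip passes low over place 4 of the row, counted from the end away from the cord (TCP within 24 mm sideways and less than 110 mm above the plates) (horizontal distance between the grasp point and row_4 below 0.024 m and z of the grasp point in the frame of row_4 below 0.11 m), for 0.1 s.
5. the fingertip passes low over place 5 of the row, counted from the end away from the cord (TCP within 24 mm sideways and less than 110 mm above the plates) (horizontal distance between the grasp point and row_5 below 0.024 m and z of the grasp point in the frame of row_5 below 0.11 m), for 0.1 s.
At the end, for the whole second after the job is handed in: All four black rockers are off (tilt below -0.13 rad), the red rocker is on (above +0.13 rad), the charger stands upright within 8 mm of where it was, and no bystander has moved more than 20 mm (value of joint each of sw_a, sw_b, sw_c, sw_d below -0.13 rad and value of joint sw_red above 0.13 rad and distance of charger from where it was at the start of the episode below 0.008 m and angle between charger's own z axis and vertical below 0.1 rad and linear speed of charger below 0.02 m/s and distance of each of phone_dock, mug_1, cup_stack_a, cup_stack_b, pack_a, clear_tub from where it was at the start of the episode below 0.02 m); the robot touches nothing.
It fails at once if the red rocker is switched off, even for a moment (value of joint sw_red below 0 rad).
It fails at once if the charger is lifted, shoved more than 12 mm or tipped (distance of charger from where it was at the start of the episode above 0.012 m or angle between charger's own z axis and vertical above 0.3 rad).
It fails at once if a bystander is moved more than 20 mm, lifted or knocked over (distance of any of phone_dock, mug_1, cup_stack_a, cup_stack_b, pack_a, clear_tub from where it was at the start of the episode above 0.02 m or angle between any of phone_dock, mug_1, cup_stack_a, cup_stack_b, pack_a, clear_tub's own z axis and vertical above 0.3 rad).
It fails at once if the fingers press on anything with more than 60 N (contact force between the fingers and anything else above 60 N).
It also fails if it takes over 45 s, if anything falls off the work surface, if the arm or the gripper's body presses on something with over 40 N, if the wrist force passes 120 N, or if a joint passes its speed limit or range.

## Working session

There is one attempt and no reset: what is moved stays moved. The work goes in short steps, Python scripts to look and compute and a tool call to move; the robot and the scene stay as the last step left them, time stands still between calls to the robot, and variables do not carry over. Pictures are saved under pics/ and viewed, at most 10 in all, crops included, and the job is handed in when it is done.

Besides the shell and the picture viewer there is one more tool, called as a command line: name --argument value ..., lists and objects as JSON in quotes. carry_out: Moves the arm, as the interface text tells. Its arguments: {"type":"object","properties":{"deltas":{"type":"array"},"grip":{"type":"number"},"grip_force":{"type":"number"}},"required":["deltas"]}

```bash
mkdir -p pics; cat > h.py <<'E'
import numpy as np, cv2
from plant import ctrl
def world(cam,uv,d=None,z=None):
    m=ctrl.camera_model(cam);K=np.array(m["intrinsics"]);T=np.linalg.inv(np.array(m["extrinsics"]))
    r=T[:3,:3]@np.linalg.inv(K)@np.array([uv[0],uv[1],1.]);o=T[:3,3]
    return o+r*(d if z is None else (z-o[2])/r[2])
E
python3 - <<'E'
from h import *
for c in("top","scene"):
    p,d=ctrl.read_camera(c);cv2.imwrite(f"pics/{c}0.png",p[:,:,::-1]);np.save(f"{c}.npy",d)
    for q in("strip","sw_a","sw_red","charger"):
        for r in ctrl.find_in(c,q)[:6]:
            u,v=map(int,r["uv"]);print(c,q,round(r["score"],2),r["uv"],world(c,r["uv"],d[v,u]).round(3))
s=ctrl.get_state();print(s["time"],s["eef_pos"],s["tcp_rot"])
E
```

```text
top strip 0.6 [339.7, 234.0] [ 0.512 -0.081  0.023]
top sw_a 0.62 [279.0, 229.8] [0.462 0.102 0.034]
top sw_a 0.54 [266.2, 231.1] [0.446 0.139 0.033]
top sw_a 0.47 [338.5, 231.4] [ 0.52  -0.075  0.02 ]
top sw_a 0.44 [295.4, 234.6] [0.463 0.049 0.036]
top sw_a 0.43 [311.8, 234.8] [0.478 0.    0.034]
scene strip 0.95 [295.9, 229.9] [0.442 0.1   0.032]
scene sw_a 0.21 [297.9, 230.7] [0.444 0.088 0.018]
scene charger 0.59 [311.8, 199.7] [ 0.517 -0.041  0.061]
0.5 [ 0.17275467 -0.65246771  0.24996173] [ 9.91639118e-01  1.29042069e-01 -7.64728855e-06 -6.85419185e-05]
```

View pics/top0.png

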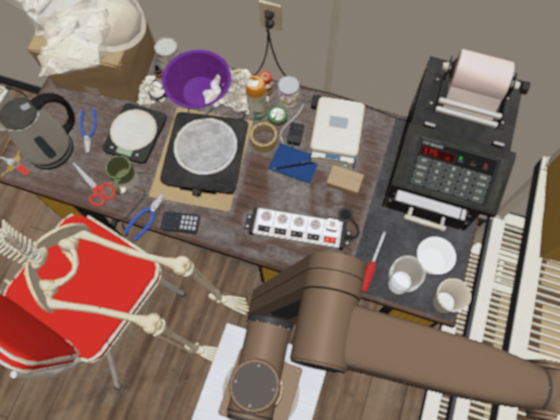

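View pics/scene0.png

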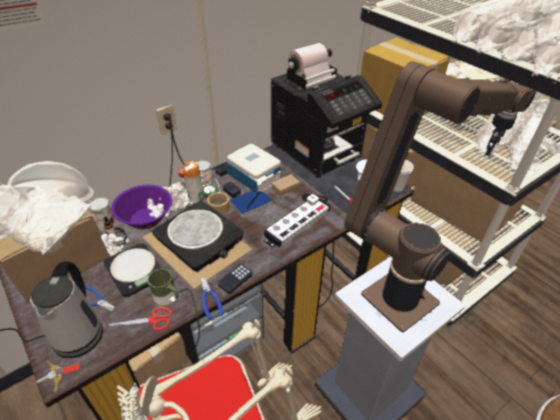

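```bash
python3 - <<'E'
from h import *
a=cv2.imread("pics/top0.png")[195:255,235:365]
b=cv2.imread("pics/scene0.png")[185:255,255:345]
cv2.imwrite("pics/c1.png",np.vstack([cv2.resize(a,(700,323),interpolation=3),cv2.resize(b[:,:],(700,544),interpolation=3)[:275+0]]) if 0 else cv2.resize(a,(780,360),interpolation=3))
cv2.imwrite("pics/c2.png",cv2.resize(b,(720,560),interpolation=3))
d=np.load("top.npy")
# heights: plates ~0.032
V,U=np.mgrid[195:255,235:365];P=np.array([[world("top",(u,v),d[v,u]) for u in range(235,365)] for v in range(195,255)])
m=(P[...,2]>.022)&(P[...,2]<.045)
n,l,s,c=cv2.connectedComponentsWithStats(m.astype(np.uint8));k=1+s[1:,4].argmax()
q=P[l==k][:,:2].astype(np.float32);print(n,s[k],cv2.minAreaRect(q),cv2.boxPoints(cv2.minAreaRect(q)))
h=P[...,2]>.05;print("high",h.sum(),P[h].mean(0) if h.any() else 0, P[h][:,:2].min(0),P[h][:,:2].max(0))
E
```

```text
Traceback (most recent call last):
  File "h.py", line 4, in world
    m=ctrl.camera_model(cam);K=np.array(m["intrinsics"]);T=np.linalg.inv(np.array(m["extrinsics"]))
ValueError: time passes only in moves, steps and waits
```

View pics/c1.png

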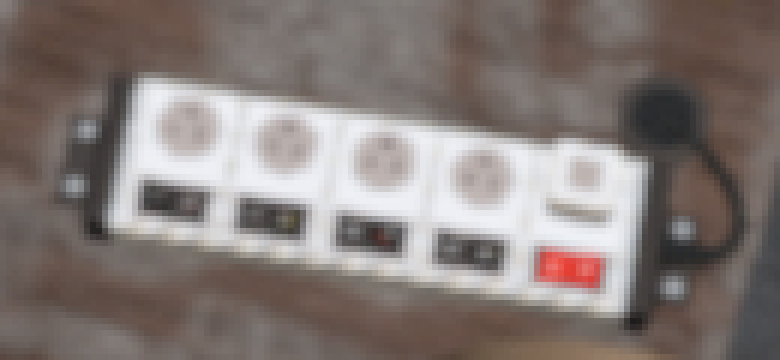

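View pics/c2.png

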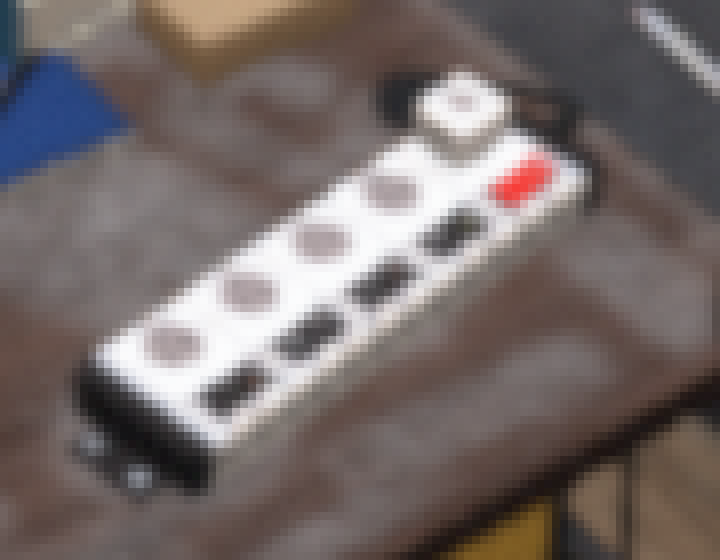

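Both views agree: four black rockers are at top-image pixels ~(264,228), (280,231), (297,234), (313,237). The red one, with its charger, is at ~(330,240), at the cord end (place 5).

```bash
cat > h.py <<'E'
import numpy as np, cv2, functools
from plant import ctrl
@functools.lru_cache(None)
def model(cam):
    m=ctrl.camera_model(cam);return np.linalg.inv(np.array(m["intrinsics"])),np.linalg.inv(np.array(m["extrinsics"]))
def world(cam,uv,d=None,z=None):
    Ki,T=model(cam);r=T[:3,:3]@Ki@np.array([uv[0],uv[1],1.]);o=T[:3,3]
    return o+r*(d if z is None else (z-o[2])/r[2])
E
cat > meas.py <<'E'
from h import *
import sys
def run(cam,f,box):
    x0,y0,x1,y1=box;I=cv2.imread(f)[y0:y1,x0:x1];d=np.load(cam+".npy")
    P=np.array([[world(cam,(u,v),d[v,u]) for u in range(x0,x1)] for v in range(y0,y1)])
    m=(P[...,2]>.022)&(P[...,2]<.048)
    n,l,s,c=cv2.connectedComponentsWithStats(m.astype(np.uint8));k=1+s[1:,4].argmax()
    q=P[l==k][:,:2].astype(np.float32);r=cv2.minAreaRect(q);print(cam,"rect",r,"z",np.median(P[l==k][:,2]))
    h=P[...,2]>.052
    if h.any(): print("high",h.sum(),P[h].mean(0).round(3))
    # rockers: dark or red surrounded by the plate; weighted centroids
    B=I.astype(int);W=(l==k).astype(np.uint8)
    hull=cv2.convexHull(np.argwhere(l==k)[:,::-1].astype(np.int32));H=np.zeros_like(W);cv2.fillConvexPoly(H,hull,1)
    dark=((B.max(2)<120)&(H>0)).astype(np.uint8);red=((B[...,2]-B[...,1]>90)&(H>0)).astype(np.uint8)
    for nm,mk in(("dark",dark),("red",red)):
        n,l2,s2,c2=cv2.connectedComponentsWithStats(mk,connectivity=4)
        for i in range(1,n):
            if s2[i,4]>=12: uv=c2[i]+[x0,y0];print(nm,s2[i,4],uv.round(1),world(cam,uv,z=.035).round(4))
run("top","pics/top0.png",(235,195,365,255));run("scene","pics/scene0.png",(255,185,345,255))
E
python3 meas.py
```

```text
top rect ((0.4913654625415802, 0.03741529583930969), (0.08810675889253616, 0.3234783113002777), 8.26567268371582) z 0.03160333619578459
high 249 [ 0.345 -0.066  0.5  ]
dark 103 [252.5 219.7] [0.4677 0.1916 0.035 ]
dark 216 [345.4 235.5] [ 0.5082 -0.0991  0.035 ]
dark 45 [263.5 228.2] [0.4519 0.1496 0.035 ]
dark 47 [279.7 230.8] [0.4594 0.0988 0.035 ]
dark 47 [296.3 233.8] [0.4661 0.0471 0.035 ]
dark 48 [312.8 236.6] [ 0.4736 -0.0043  0.035 ]
red 47 [329.4 239.3] [ 0.481  -0.0555  0.035 ]
scene rect ((0.4942571818828583, 0.041563987731933594), (0.08997549116611481, 0.3261762857437134), 7.652428150177002) z 0.03276404118245502
high 102 [0.294 0.175 0.332]
dark 53 [324.6 201.7] [ 0.4977 -0.0954  0.035 ]
dark 18 [311.1 213.7] [ 0.4751 -0.0036  0.035 ]
dark 19 [302.1 220.2] [0.4677 0.0489 0.035 ]
dark 20 [293.3 226.5] [0.4603 0.0986 0.035 ]
dark 90 [271.9 236.5] [0.4663 0.1972 0.035 ]
dark 21 [283.8 233.4] [0.4526 0.1508 0.035 ]
red 21 [319.9 207.2] [ 0.4836 -0.0575  0.035 ]
```

```bash
cat > mv.py <<'E'
# prints tool-frame delta rows from commanded pose (pos,yaw of tool x) to world targets (x,y,z,yaw deg)
from h import *
def rows(p,yaw,targets):
    for t in targets:
        d=np.array(t[:3])-p;c,s=np.cos(np.radians(yaw)),np.sin(np.radians(yaw))
        print([round(float(v),4) for v in (c*d[0]+s*d[1], s*d[0]-c*d[1], -d[2],0,0,-np.radians(t[3]-yaw))])
E
python3 - <<'E'
from h import *
for cam in("top","scene"):
    d=np.load(cam+".npy");Ki,T=model(cam);V,U=np.mgrid[:420,:560]
    P=(np.stack([U*d,V*d,d],-1)@Ki.T)@T[:3,:3].T+T[:3,3]
    print(cam)
    for x in np.arange(.3,.75,.1):
        print(round(x,1),[float(np.percentile(q,98).round(2)) if len(q:=P[(abs(P[...,0]-x)<.05)&(abs(P[...,1]-y)<.05)&(d>0)][:,2])>3 else None for y in np.arange(-.6,.25,.1)])
E
```

```text
top
0.3 [0.16, 0.0, 0.0, 0.0, 0.0, None, -0.74, 0.0, 0.0]
0.4 [0.15, 0.13, 0.12, 0.16, 0.03, None, 0.01, 0.03, 0.03]
0.5 [0.15, 0.01, 0.08, 0.16, 0.02, 0.06, 0.06, 0.04, 0.04]
0.6 [0.28, 0.36, 0.37, 0.37, 0.37, 0.01, 0.01, 0.01, 0.01]
0.7 [0.26, 0.4, 0.4, 0.4, 0.4, 0.05, 0.11, 0.11, 0.05]
scene
0.3 [0.76, None, 0.0, 0.0, -0.74, -0.01, -0.01, -0.01, -0.0]
0.4 [0.72, 0.13, 0.12, -0.0, 0.01, 0.01, 0.01, 0.02, 0.03]
0.5 [0.66, None, 0.08, 0.08, 0.02, 0.06, 0.06, 0.04, 0.04]
0.6 [0.6, 0.36, 0.37, 0.37, 0.37, 0.01, 0.01, 0.01, 0.01]
0.7 [0.6, 0.38, 0.4, 0.4, 0.4, 0.04, 0.11, 0.11, 0.05]
```

```bash
cat > plan1.py <<'E'
from mv import *
w=np.array([(.1728,-.6525,.25,14.8),(.25,-.48,.27,0),(.34,-.33,.27,0),(.42,-.20,.27,0),(.46,-.05,.27,0),(.46,.10,.27,0),(.450,.165,.25,98.2)])
s=np.r_[0,np.cumsum(np.linalg.norm(np.diff(w[:,:2],axis=0),axis=1))]
S=np.linspace(0,s[-1],21);Q=np.stack([np.interp(S,s,w[:,i]) for i in range(3)]+[np.linspace(14.8,98.2,21)],1)
for k in range(0,20,5): print(k,Q[k+5].round(3).tolist()); rows(Q[k][:3],Q[k][3],Q[k+1:k+6])
E
python3 plan1.py
```

```text
0 [0.267, -0.452, 0.27, 35.65]
[0.0279, -0.0345, -0.0047, 0.0, 0.0, -0.0728]
[0.0557, -0.0691, -0.0094, 0.0, 0.0, -0.1456]
[0.0836, -0.1036, -0.0141, 0.0, 0.0, -0.2183]
[0.1115, -0.1381, -0.0188, 0.0, 0.0, -0.2911]
[0.1423, -0.17, -0.02, 0.0, 0.0, -0.3639]
5 [0.382, -0.262, 0.27, 56.5]
[0.0407, -0.0176, -0.0, 0.0, 0.0, -0.0728]
[0.0815, -0.0352, -0.0, 0.0, 0.0, -0.1456]
[0.1222, -0.0528, -0.0, 0.0, 0.0, -0.2183]
[0.1631, -0.0701, -0.0, 0.0, 0.0, -0.2911]
[0.204, -0.0872, -0.0, 0.0, 0.0, -0.3639]
10 [0.458, -0.056, 0.27, 77.35]
[0.0444, -0.0015, -0.0, 0.0, 0.0, -0.0728]
[0.0879, -0.0075, -0.0, 0.0, 0.0, -0.1456]
[0.13, -0.0216, -0.0, 0.0, 0.0, -0.2183]
[0.172, -0.0358, -0.0, 0.0, 0.0, -0.2911]
[0.2141, -0.0499, -0.0, 0.0, 0.0, -0.3639]
15 [0.45, 0.165, 0.25, 98.2]
[0.0434, -0.0081, -0.0, 0.0, 0.0, -0.0728]
[0.0867, -0.0179, -0.0, 0.0, 0.0, -0.1456]
[0.13, -0.0276, -0.0, 0.0, 0.0, -0.2183]
[0.1724, -0.0404, 0.0065, 0.0, 0.0, -0.2911]
[0.2137, -0.0566, 0.02, 0.0, 0.0, -0.3639]
```

carry_out --deltas '[0.028, -0.0345, -0.005, 0, 0, -0.073, 0.056, -0.069, -0.01, 0, 0, -0.146, 0.084, -0.104, -0.014, 0, 0, -0.218, 0.1115, -0.138, -0.019, 0, 0, -0.291, 0.142, -0.17, -0.02, 0, 0, -0.364]' --grip 0 --grip_force 30

```text
time: 1.12
eef_pos: [0.267, -0.4507, 0.2707]
tcp_rot: [0.952, 0.307, 0.0, 0.001]
contact_force: [0.5, 0.7, 0.2]
opening: 0.002
finger_force: 0.0
```

carry_out --deltas '[0.041, -0.018, 0, 0, 0, -0.073, 0.0815, -0.035, 0, 0, 0, -0.146, 0.122, -0.053, 0, 0, 0, -0.218, 0.163, -0.07, 0, 0, 0, -0.291, 0.204, -0.087, 0, 0, 0, -0.364]'

```text
time: 1.75
eef_pos: [0.3821, -0.2609, 0.2704]
tcp_rot: [0.88, 0.475, 0.0, 0.001]
contact_force: [0.2, 0.2, -0.8]
opening: -0.004
finger_force: 0.0
```

carry_out --deltas '[0.044, -0.0015, 0, 0, 0, -0.073, 0.088, -0.0075, 0, 0, 0, -0.146, 0.13, -0.0215, 0, 0, 0, -0.218, 0.172, -0.036, 0, 0, 0, -0.291, 0.214, -0.05, 0, 0, 0, -0.364]'

```text
time: 2.38
eef_pos: [0.458, -0.0546, 0.2704]
tcp_rot: [0.78, 0.626, 0.0, 0.0]
contact_force: [1.2, 0.3, -0.7]
opening: 0.002
finger_force: 0.0
```

carry_out --deltas '[0.0435, -0.008, 0, 0, 0, -0.073, 0.087, -0.018, 0, 0, 0, -0.146, 0.13, -0.0275, 0, 0, 0, -0.218, 0.172, -0.04, 0.0065, 0, 0, -0.291, 0.214, -0.0565, 0.02, 0, 0, -0.364]'

```text
time: 3.0
eef_pos: [0.4497, 0.1666, 0.2509]
tcp_rot: [0.654, 0.757, 0.001, 0.001]
contact_force: [1.2, 0.3, 0.5]
opening: -0.001
finger_force: 0.0
```

carry_out --deltas '[-0.03, 0, 0.05, 0, 0, 0, -0.03, 0, 0.1, 0, 0, 0, -0.03, 0, 0.14, 0, 0, 0, -0.03, 0, 0.17, 0, 0, 0, -0.03, 0, 0.17, 0, 0, 0]'

```text
time: 3.62
eef_pos: [0.4516, 0.1352, 0.0778]
tcp_rot: [0.654, 0.756, -0.002, -0.002]
contact_force: [0.1, 0.8, 0.1]
opening: 0.002
finger_force: 0.0
```

```bash
python3 - <<'E'
from h import *
p,d=ctrl.read_camera("scene");b=p[165:255,235:345,::-1];cv2.imwrite("pics/s1.png",cv2.resize(b,(704,576),interpolation=3))
print(ctrl.get_state()["eef_pos"])
E
```

```text
[0.45319299 0.13539346 0.0797115 ]
```

View pics/s1.png

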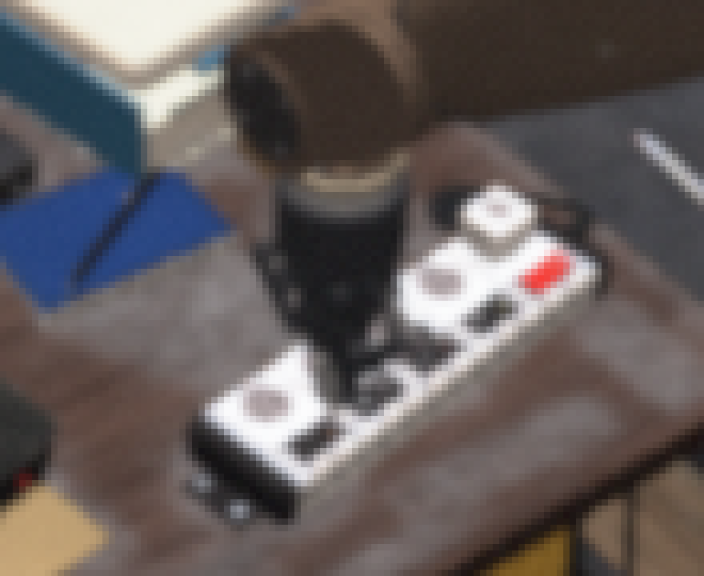

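The shut fingertip at crop ~(345,395) hovers just cord-side of rocker 1 at ~(318,438), as intended. Now I'll press gently.

carry_out --deltas '[0, 0, 0.008, 0, 0, 0, 0, 0, 0.014, 0, 0, 0, 0, 0, 0.018, 0, 0, 0, 0, 0, 0.022, 0, 0, 0, 0, 0, 0.024, 0, 0, 0]'

```text
time: 4.3
eef_pos: [0.4535, 0.1354, 0.0558]
tcp_rot: [0.654, 0.756, -0.0, -0.0]
contact_force: [-0.4, -0.4, -0.3]
opening: 0.002
finger_force: 0.0
```

carry_out --deltas '[0, 0, 0.001, 0, 0, 0, 0, 0, 0.002, 0, 0, 0]'

```text
time: 4.55
eef_pos: [0.4537, 0.1354, 0.0541]
tcp_rot: [0.654, 0.756, 0.0, 0.0]
contact_force: [0.5, -0.3, -0.1]
opening: 0.002
finger_force: 0.0
```

carry_out --deltas '[0, 0, -0.026, 0, 0, 0, -0.026, 0, -0.026, 0, 0, 0, -0.052, 0, -0.026, 0, 0, 0, -0.052, 0, -0.014, 0, 0, 0, -0.052, 0, -0.008, 0, 0, 0]'

```text
time: 5.18
eef_pos: [0.4602, 0.0843, 0.0608]
tcp_rot: [0.655, 0.756, -0.0, -0.001]
contact_force: [-0.5, 0.4, -0.5]
opening: 0.003
finger_force: 0.0
```

carry_out --deltas '[0, 0, 0.003, 0, 0, 0, 0, 0, 0.005, 0, 0, 0, 0, 0, 0.007, 0, 0, 0, 0, 0, 0.008, 0, 0, 0, 0, 0, 0.008, 0, 0, 0]'

```text
time: 5.8
eef_pos: [0.4611, 0.0841, 0.0539]
tcp_rot: [0.654, 0.756, 0.0, -0.0]
contact_force: [-0.7, -0.1, 0.3]
opening: -0.003
finger_force: 0.0
```

carry_out --deltas '[0, 0, -0.026, 0, 0, 0, -0.026, 0, -0.026, 0, 0, 0, -0.052, 0, -0.026, 0, 0, 0, -0.052, 0, -0.014, 0, 0, 0, -0.052, 0, -0.008, 0, 0, 0]'

```text
time: 6.42
eef_pos: [0.4677, 0.0329, 0.0608]
tcp_rot: [0.655, 0.756, -0.0, -0.001]
contact_force: [-0.2, 0.5, -0.2]
opening: 0.002
finger_force: 0.0
```

carry_out --deltas '[0, 0, 0.003, 0, 0, 0, 0, 0, 0.005, 0, 0, 0, 0, 0, 0.007, 0, 0, 0, 0, 0, 0.008, 0, 0, 0, 0, 0, 0.008, 0, 0, 0]'

```text
time: 7.05
eef_pos: [0.4685, 0.0326, 0.0539]
tcp_rot: [0.654, 0.756, 0.0, -0.0]
contact_force: [0.1, 0.4, 1.0]
opening: 0.001
finger_force: 0.0
```

carry_out --deltas '[0, 0, -0.026, 0, 0, 0, -0.026, 0, -0.026, 0, 0, 0, -0.052, 0, -0.026, 0, 0, 0, -0.052, 0, -0.014, 0, 0, 0, -0.052, 0, -0.008, 0, 0, 0]'

```text
time: 7.68
eef_pos: [0.4751, -0.0184, 0.0607]
tcp_rot: [0.655, 0.756, -0.0, -0.001]
contact_force: [0.4, 1.1, -0.4]
opening: 0.002
finger_force: 0.0
```

carry_out --deltas '[0, 0, 0.003, 0, 0, 0, 0, 0, 0.005, 0, 0, 0, 0, 0, 0.007, 0, 0, 0, 0, 0, 0.008, 0, 0, 0, 0, 0, 0.008, 0, 0, 0]'

```text
time: 8.3
eef_pos: [0.476, -0.0188, 0.0539]
tcp_rot: [0.654, 0.756, 0.0, -0.0]
contact_force: [-0.3, 0.1, -0.9]
opening: -0.001
finger_force: 0.0
```

carry_out --deltas '[0, 0, -0.032, 0, 0, 0, -0.02, 0, -0.036, 0, 0, 0, -0.037, 0, -0.036, 0, 0, 0, -0.037, 0, -0.036, 0, 0, 0, -0.04, 0, -0.036, 0, 0, 0]'

```text
time: 8.93
eef_pos: [0.4811, -0.0583, 0.0892]
tcp_rot: [0.655, 0.756, -0.0, -0.001]
contact_force: [0.4, 0.6, 0.0]
opening: -0.004
finger_force: 0.0
```

carry_out --deltas '[0, 0, -0.05, 0, 0, 0, 0, 0, -0.1, 0, 0, 0, 0, 0, -0.15, 0, 0, 0, -0.05, 0, -0.17, 0, 0, 0, -0.1, -0.01, -0.17, 0, 0, 0]'

```text
time: 9.55
eef_pos: [0.4876, -0.1598, 0.2627]
tcp_rot: [0.653, 0.757, 0.001, 0.003]
contact_force: [0.8, 0.3, -0.3]
opening: 0.002
finger_force: 0.0
```

carry_out --deltas '[-0.05, -0.02, 0, 0, 0, 0.07, -0.1, -0.045, 0, 0, 0, 0.14, -0.14, -0.07, 0, 0, 0, 0.21, -0.18, -0.1, 0, 0, 0, 0.28, -0.18, -0.1, 0, 0, 0, 0.28]'

```text
time: 10.18
eef_pos: [0.4116, -0.3534, 0.2592]
tcp_rot: [0.755, 0.656, -0.0, -0.001]
contact_force: [0.5, 0.9, -0.5]
opening: 0.005
finger_force: 0.0
```

```bash
python3 - <<'E'
from h import *
p,d=ctrl.read_camera("top");q,e=ctrl.read_camera("scene")
a=p[195:255,235:365,::-1];b=q[185:255,255:345,::-1]
o=cv2.imread("pics/top0.png")[195:255,235:365]
R=lambda i,w,h:cv2.resize(i,(w,h),interpolation=3)
A=np.vstack([R(o[18:50,15:110],712,240),R(a[18:50,15:110],712,240)]);cv2.imwrite("pics/f.png",A)
o2=cv2.imread("pics/scene0.png")[185:255,255:345]
cv2.imwrite("pics/f2.png",np.hstack([R(o2[10:,15:75],390,390),R(b[10:,15:75],390,390)]))
print(ctrl.get_state()["eef_pos"])
E
```

```text
[ 0.41292608 -0.35106406  0.25928939]
```

View pics/f.png

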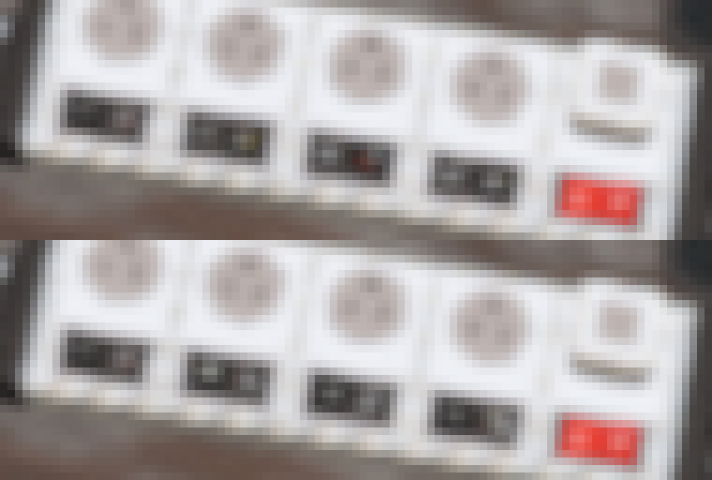

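View pics/f2.png

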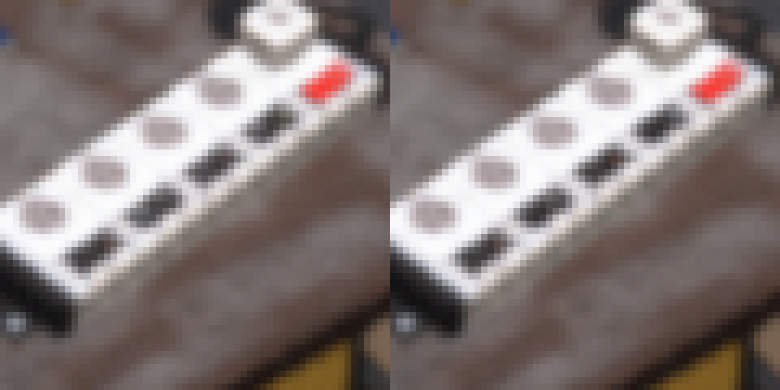

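The 10-picture comparison is too coarse to show the tilt. Red and charger look unchanged. I'll check the tilts numerically by depth, comparing the two halves of each rocker.

```bash
cat > tilt.py <<'E'
from h import *
C=np.array([(.4521,.150),(.4595,.0987),(.4668,.0475),(.474,-.004),(.4815,-.056)]);u=np.array([.1418,-.990]);n=np.array([.990,.1418])
def halves(cam,D):
    Ki,T=model(cam);V,U=np.mgrid[:420,:560]
    out=[]
    P=np.median([(np.stack([U*d,V*d,d],-1)@Ki.T)@T[:3,:3].T+T[:3,3] for d in D],0)
    for c in C:
        a=(P[...,:2]-c)@u;b=(P[...,:2]-c)@n;f=lambda lo,hi:P[...,2][(a>lo)&(a<hi)&(abs(b)<7)]
        x,y=f(-14,-5) if 0 else f(-.014,-.006),f(.006,.014);out.append((round(1e3*(x.mean()-y.mean()),1),len(x),len(y)))
    return out
for cam in("top","scene"):
    print(cam,"before",halves(cam,[np.load(cam+".npy")]))
    print(cam,"after ",halves(cam,[ctrl.read_camera(cam)[1] for _ in range(8)]))
E
sed -i 's/abs(b)<7/abs(b)<.007/;s/f(-14,-5) if 0 else //' tilt.py; python3 tilt.py
```

```text
top before [(np.float64(5.6), 13, 9), (np.float64(-4.4), 11, 11), (np.float64(-4.3), 12, 10), (np.float64(-2.0), 11, 14), (np.float64(-5.7), 12, 12)]
top after  [(np.float64(3.3), 11, 11), (np.float64(4.9), 10, 12), (np.float64(4.6), 11, 10), (np.float64(5.6), 10, 13), (np.float64(-4.2), 11, 11)]
scene before [(np.float64(-18.4), 13, 7), (np.float64(-7.0), 7, 6), (np.float64(-4.8), 5, 6), (np.float64(-1.2), 4, 7), (np.float64(-0.1), 5, 7)]
scene after  [(np.float64(-141.5), 13, 8), (np.float64(2.7), 11, 6), (np.float64(4.2), 8, 7), (np.float64(3.1), 8, 4), (np.float64(-4.8), 4, 6)]
```

The top depth shows all four black rockers off (+3 to +6 mm, cord half down) and red still on (−4 mm).

```bash
python3 -c "
from plant import ctrl
print(ctrl.sign_off())"
```

```text
the job is handed in; nothing more can be done
None
```

I ran the closed fingertip low over all five places in order and handed the job in; top-camera depth shows all four black rockers off, red still on, and its charger looks unmoved in the pictures (the hand-in gave no verdict).

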